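# Park the solder spools at the top of the sloped rack

### The job

Both solder spools in the sloped twin-channel rack have rolled down to the low end. Using the fingertips, gently push each one up its own channel and over the crest, so that it settles in the dip against the upright stop plate and stays there when you let go; either spool first. Push only: do not pinch, lift or carry a spool, and leave the other things on the bench where they are.

Things in the scene. Friction and masses are not known exactly. Their poses are not given: they have to be found in the camera images.
- rack: aluminium rack with two sloped channels, 284x122 mm, fixed. Origin: on the bench under its middle; x points uphill (to the robot's left, within 12 degrees), y across, towards the robot, z up. Channels centred on y = +30 and -30 mm, 56 mm wide; side walls stand 14 mm above the floor, which rises 8 degrees from z = 9 at x = -150 (open low end). Small screw lugs stick out 20 mm beside it
- rack_crest (a point): middle of the rack's crest, on the floor line (rack x = 72, z = 40 mm): here the channel floor stops rising and falls 10 degrees to the upright stop plate (face at x = 128, top at z = 86 mm). A spool let go with its centre short of the crest rolls back down
- rack_bar (a point): middle of the fixed steel rest bar across both channels at the low end (8 mm thick, top at rack z = 23, centre at x = -122 mm): the spools lean on it at the start, with centres at about x = -100, z = 47 mm. Fingertips can come down behind a spool as long as they stay above this bar
- rack_home_near (a point): empty point fixed to the rack: where the centre of the near spool is when it is parked, touching the floor of the dip and the stop plate (rack x = 98, y = +30, z = 66 mm). A spool past the crest rolls here by itself and the dip, 4 mm deep, keeps it
- rack_home_far (a point): empty point fixed to the rack: where the centre of the far spool is when it is parked, touching the floor of the dip and the stop plate (rack x = 98, y = -30, z = 66 mm). A spool past the crest rolls here by itself and the dip, 4 mm deep, keeps it
- spool_near_center (a point): solder spool (black flanges, light winding; 60 mm diameter, 48 mm wide, 0.25 to 0.5 kg) lying on its side in the channel nearer the robot, so that it rolls along it; starts resting on the low rest bar. Point: its centre, on the axle, 30 mm from the rim all round; z lies along the axle, x and y turn as it rolls
- spool_far_center (a point): solder spool (black flanges, light winding; 60 mm diameter, 48 mm wide, 0.25 to 0.5 kg) lying on its side in the channel farther from the robot, so that it rolls along it; starts resting on the low rest bar. Point: its centre, on the axle, 30 mm from the rim all round; z lies along the axle, x and y turn as it rolls
- probe_tin: bystander: round tin, 60 mm across, 22 mm high, standing beside the rack on its far side; origin at the centre of its underside
- tape_amber: bystander: roll of amber tape lying flat, 72 mm across, 19 mm high, beyond the stop plate; origin at the centre of its underside
- alu_block: bystander: aluminium block with small holes in its top, 40x60x25 mm, beside the rack on the robot's side; origin at the centre of its underside
- ok_stamp: bystander: hand stamp with a wooden knob, 27x46x65 mm, on the left of the bench; origin at the centre of its underside
- screwdriver: bystander: screwdriver with blue handle, 156 mm long, 21 mm thick, lying at the right; origin under its middle
- multimeter: bystander: multimeter, 182x88x56 mm, lying at the left end of the bench; origin at the centre of its underside
Not all that is in view belongs to the job. Leave any brown or yellow look-alike of the part that bears spool_far_center alone.

How it is judged:
At the end, for the whole second after the job is handed in: Both spools rest on their sides in their own channels beyond the crest, within about 8 mm of touching the stop plate, at floor height, not moving (x of spool_near_center in the frame of rack between 0.09 and 0.106 m and y of spool_near_center in the frame of rack between 0.022 and 0.038 m and z of spool_near_center in the frame of rack between 0.058 and 0.072 m and angle between the z axis of each of spool_near_center, spool_far_center and the y axis of rack, either way round below 0.2 rad and linear speed of each of spool_near, spool_far below 0.02 m/s and angular speed of each of spool_near, spool_far below 0.5 rad/s and x of spool_far_center in the frame of rack between 0.09 and 0.106 m and y of spool_far_center in the frame of rack between -0.038 and -0.022 m and z of spool_far_center in the frame of rack between 0.058 and 0.072 m).
It fails at once if the near spool is lifted clear of its channel instead of rolled or slid along it ((x of spool_near_center in the frame of rack below -0.07 m and z of spool_near_center in the frame of rack above 0.064 m) or (x of spool_near_center in the frame of rack below -0.01 m and z of spool_near_center in the frame of rack above 0.072 m) or (x of spool_near_center in the frame of rack below 0.05 m and z of spool_near_center in the frame of rack above 0.08 m) or z of spool_near_center in the frame of rack above 0.085 m).
It fails at once if the near spool is pinched or pushed hard (over 35 N from the fingers) (contact force between the fingers and spool_near above 35 N).
It fails at once if the far spool is lifted clear of its channel instead of rolled or slid along it ((x of spool_far_center in the frame of rack below -0.07 m and z of spool_far_center in the frame of rack above 0.064 m) or (x of spool_far_center in the frame of rack below -0.01 m and z of spool_far_center in the frame of rack above 0.072 m) or (x of spool_far_center in the frame of rack below 0.05 m and z of spool_far_center in the frame of rack above 0.08 m) or z of spool_far_center in the frame of rack above 0.085 m).
It fails at once if the far spool is pinched or pushed hard (over 35 N from the fingers) (contact force between the fingers and spool_far above 35 N).
It fails at once if one of the other things on the bench is displaced by more than 25 mm (distance of any of probe_tin, tape_amber, alu_block, ok_stamp, screwdriver, multimeter from where it was at the start of the episode above 0.025 m).
It also fails if it takes over 58 s, if anything falls off the work surface, if the arm or the gripper's body presses on something with over 40 N, if the wrist force passes 120 N, or if a joint passes its speed limit or range.

### The arm

A 7-joint arm with a two-finger parallel gripper is mounted at the origin on a cart in front of the work surface, level with it; the furniture and walls round the work are solid. World frame = base frame: x ahead of the robot, y to its left, z up, the work surface at z = 0. Lengths are in m, angles in rad, forces in N, time in s.
With the tool pointing down it reaches from about 0.425 to 0.95 m from the base axis. Payload 4.7 kg.
Tool frame: the origin (TCP) lies at the very end of the fingers, on their centre line; the grasp point (between the pads) lies 19 mm behind it; z points along the fingers, y is the line along which they close (so a half turn about z gives the same grasp; the last joint's range is limited). The gripper opens to 85 mm and grips with 20 to 120 N. Pads are 22 mm wide; open, the fingers measure 114 mm over their backs; the gripper's body (76 mm by 85 mm) begins 54 mm behind the grasp point. The pads swing forward as they close: fully open they stand 13 mm farther back than shut.
Start: joints at [1.305, 0.469, -0.049, 1.532, 0.024, 1.141, -0.082], TCP at [0.158, -0.656, 0.231] pointing down, gripper open.
Joint ranges: [-2.59, 2.59], [-0.33, 1.99], [-1.39, 1.29], [0.1, 2.45], [-1.04, 4.18], [0.21, 1.99], [-2.66, 2.66]. Speed limits (rad/s): [2.57, 2.57, 3.14, 3.14, 3.14, 3.14, 3.14].

### API

Orientations are given as a rotation vector (axis times angle).
In Python, from plant import robot, vision, order, silhouettes, pinpoint gives the robot as it stands.
- The arm moves only by the tool carry_out, never from a script. Its argument "moves" is a list that holds one entry, the list of rows, each a list of 4 numbers: the shift along the tool's x, y, z in cm, then the turn about the tool's z in rad. In form: [[[x, y, z, turn], ...]]. A call has exactly 5 rows; each row is the pose to reach, as a shift and turn from the pose commanded when the call began, along the tool's axes at that moment; what a row does not reach only later rows make up. A row lasts 1/10 s, in which the tool goes at most 50 mm and 8.59 degrees, less where a joint would pass 70% of its speed; a pose out of reach is approached as far as the arm can. A call with a gripper value outside its range is refused whole. "claw" is the closure, from 0 (fully open) to 1 (shut), set as the call begins (left out, the last holds). The fingers move at their own pace and stop on an object; "squeeze" is the grip in N (left out, the last holds). Time passes only in rows, so rows that repeat a pose let the fingers close, or fill a call up. It gives the time, the measured TCP pose, the force, the opening and the grip force at its end, in the units of the state.
- robot.read_state(): the state, without advancing time (a new reading comes with each control period).
- vision.camera(name): name is "scene" or "top" or "wrist"; returns a dict with "img" (400x640x3 uint8, red, green, blue), "fx", "fy", "cx", "cy" (pixels), "R" (3x3) and "t" (3): a world point X has camera coordinates R X + t; the wrist camera has in their place "T_tool_cam" (4x4, takes a point from camera to tool coordinates, whose origin is the TCP and whose axes are the flange's). Camera axes: x right, y down, z forward; pixel columns grow to the right and rows downward; lengths in m; the calibration is good to about 2 mm. A picture is of the moment at which its call begins: read the wrist's pose just before it. There is no depth.
- order.hand_in(): hands the job in; it is judged then, once.
Trained networks look in the newest picture that a camera, given by its name, has taken for a name from the list of things; names that differ only in an ending like _2 or _b are one class to them, and where a whole thing is asked for, a point or a joint stands for the part that bears it (a point fixed in the world has none). Each returns a list of dicts, best first, with "score" (0 to 1); they miss things now and then, are a little off and sometimes report something else, mostly with a low value. They report only what shows in the picture. A call takes as long as a camera call. They do not tell look-alikes from the thing itself.
- silhouettes(camera, name): "region" (400x640 bool, what is visible of it).
- pinpoint(camera, name): "point" ([x, y, z] in m, in the coordinates of the camera as it stood for that picture, good to about 4 mm: a listed point, or the origin of a listed thing).
The state is a dict: "t": time; "qpos": joint angles; "joint_velocities": joint speeds; "tau": joint torques, N m; "tcp_pos": TCP position; "tool_rot": TCP orientation; "contact_force": force on the tool from outside, world axes, zero at the start; "moment": the same for the moment, N m; "width": finger opening in m; "gripper_force": force on a finger pad.
Only numpy, scipy, OpenCV 4.12 (cv2) and the standard library are available. Lean on these libraries where they do the work, as an engineer would, in place of code of your own. Each camera call takes 0.05 s, during which the arm holds its last target. There are 200 camera calls.

## Working session

There is one attempt and no reset: what is moved stays moved. The work goes in short steps, Python scripts to look and compute and a tool call to move; the robot and the scene stay as the last step left them, time stands still between calls to the robot, and variables do not carry over. Pictures are saved under pics/ and viewed, at most 10 in all, crops included, and the job is handed in when it is done.

Besides the shell and the picture viewer there is one more tool, called after "Request:" as name([rows], argument=value, ...), one row to a line, values as JSON. carry_out: Moves the arm, as the interface text tells. Its arguments: {"type":"object","properties":{"moves":{"type":"array"},"claw":{"type":"number"},"squeeze":{"type":"number"}},"required":["moves"]}

```bash
mkdir -p pics
cat > h.py <<'E'
import numpy as np, cv2
from scipy.spatial.transform import Rotation as Ro
from plant import robot, vision, order, silhouettes, pinpoint
def world(cam,name,c):
    out=[]
    for d in pinpoint(cam,name):
        p=np.array(d["point"]); out.append((round(d["score"],2),(c["R"].T@(p-c["t"])).round(4).tolist(),[round(c["fx"]*p[0]/p[2]+c["cx"]),round(c["fy"]*p[1]/p[2]+c["cy"])]))
    return out
E
python3 - <<'E'
from h import *
s=robot.read_state();print(s)
for cam in("scene","top"):
    c=vision.camera(cam);cv2.imwrite(f"pics/{cam}0.png",c["img"][:,:,::-1]);print(cam)
    for n in "rack rack_crest rack_bar rack_home_near rack_home_far spool_near_center spool_far_center probe_tin tape_amber alu_block ok_stamp screwdriver multimeter".split():
        print(n,world(cam,n,c)[:4])
E
```

```text
{'t': 0.0, 'qpos': array([ 1.30512299,  0.46941411, -0.04862057,  1.53368585,  0.02408425,
        1.14101702, -0.08229725]), 'joint_velocities': array([ 5.56021421e-04, -1.71110451e-04, -3.55741998e-05, -1.35675006e-03,
        1.58863600e-03,  9.17291698e-04,  1.05080823e-03]), 'tau': array([ 2.42927035e-04, -5.10304320e+01, -4.67291800e-02, -2.37707484e+01,
        1.06088936e-02,  7.55223708e-03, -6.82370725e-06]), 'tcp_pos': array([ 0.15822442, -0.65558924,  0.23028335]), 'tool_rot': array([-3.11768728e+00, -3.70906478e-01,  4.31841862e-04]), 'contact_force': array([ 0.50096815, -0.0927712 , -0.68904335]), 'moment': array([ 0.02406052, -0.03180783, -0.01699654]), 'gripper_force': 0.0, 'width': 0.08491828194768228}
scene
rack [(0.78, [0.4703, -0.019, -0.0004], [365, 215])]
rack_crest [(0.9, [0.4765, 0.0511, 0.044], [344, 209])]
rack_bar [(0.61, [0.4583, -0.1412, 0.0209], [402, 213])]
rack_home_near [(0.87, [0.4464, 0.0825, 0.0693], [336, 215]), (0.44, [0.5103, 0.0715, 0.0652], [337, 198])]
rack_home_far [(0.75, [0.5092, 0.0739, 0.0629], [336, 198])]
spool_near_center [(0.92, [0.4
[... 935 characters left out ...]
.5076, 0.0694, 0.0636], [327, 186])]
spool_near_center [(0.65, [0.4298, -0.1214, 0.0451], [390, 214])]
spool_far_center [(0.9, [0.4931, -0.1228, 0.0468], [391, 193]), (0.81, [0.4454, -0.2565, 0.0269], [434, 210]), (0.58, [0.5477, -0.2614, 0.0214], [435, 176])]
probe_tin [(0.67, [0.5868, -0.0403, 0.0058], [362, 163])]
tape_amber [(0.55, [0.5282, 0.1626, 0.002], [297, 181]), (0.52, [0.5082, 0.0696, 0.063], [327, 186])]
alu_block [(0.77, [0.3707, 0.0384, -0.0017], [336, 233]), (0.66, [0.4486, 0.0811, 0.0658], [323, 206])]
ok_stamp [(0.62, [0.5404, 0.4081, -0.0004], [218, 176])]
screwdriver [(0.75, [0.4433, -0.3564, -0.0024], [463, 211])]
multimeter [(0.84, [0.397, 0.5624, -0.0048], [166, 221])]
```

View pics/scene0.png

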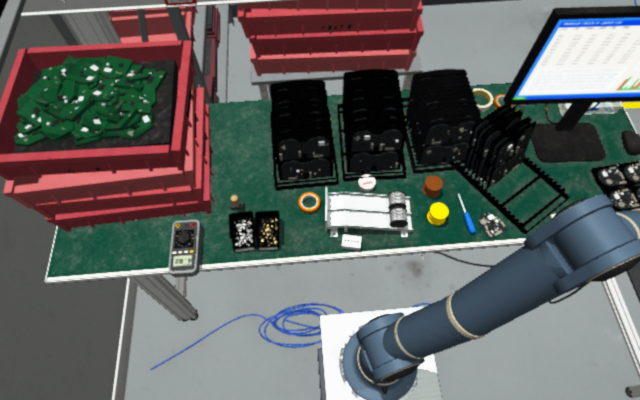

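View pics/top0.png

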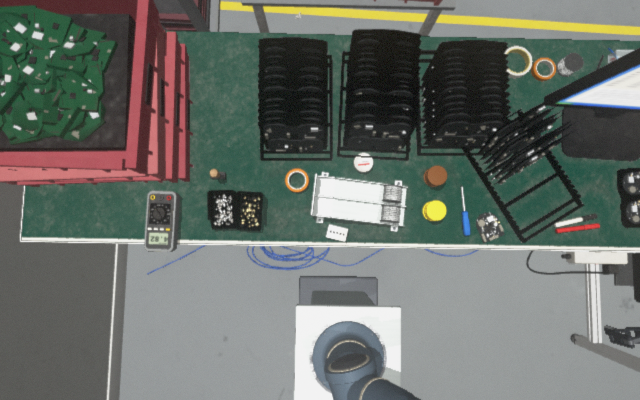

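The scene shows the rack at (365,213). The black and light spools sit at its low end: near at (399,217), far at (397,201). The spool class also matches a yellow item at (439,214) and a brown item at (431,187). These are the look-alikes, standing on the bench outside the rack. The real ones fit the description because they lie in the channels on the rest bar. I'll confirm this in a crop.

```bash
cat >> h.py <<'E'
import json,os
if os.path.exists("rack.json"):
    j=json.load(open("rack.json")); th=j["th"]; O=np.array(j["O"])
    RX=np.array([np.sin(th),np.cos(th),0]);RY=np.array([-np.cos(th),np.sin(th),0]);RR=np.column_stack([RX,RY,[0,0,1]])
def rk(p): return RR.T@(np.array(p)-O)
def where():
    s=robot.read_state();M=Ro.from_rotvec(s["tool_rot"]).as_matrix();p=s["tcp_pos"]
    print("t",s["t"],"tcp rack mm",(1e3*rk(p)).round(1),"F rack",(RR.T@s["contact_force"]).round(1),"w",round(s["width"],4),"yawerr",round(np.arctan2(*(M.T@RY)[[0,1]]*np.array([-1,-1])),4))
    return s,M,p
def plan(x,y,z):
    s,M,p=where(); d=M.T@(O+RR@np.array([x,y,z])/1e3-p)
    v=M.T@-RY; print("shift cm",(100*d).round(2),"turn",round(np.arctan2(-v[0],v[1]),3),"tool z",M[:,2].round(3))
E
python3 - <<'E'
import json,numpy as np,cv2
from scipy.optimize import least_squares
L=[((72,0,40),(.4765,.0511)),((72,0,40),(.475,.0513)),((-122,0,19),(.4583,-.1412)),((-122,0,19),(.4593,-.1418)),((98,30,66),(.4464,.0825)),((98,30,66),(.4473,.0785)),((98,-30,66),(.5092,.0739)),((98,-30,66),(.5076,.0694)),((0,0,0),(.4703,-.019)),((0,0,0),(.4689,-.0254)),((-100,30,47),(.431,-.1212)),((-100,-30,47),(.4922,-.1232))]
def f(q):
    t=q[2];return np.ravel([(q[0]+np.sin(t)*a[0]/1e3-np.cos(t)*a[1]/1e3-b[0],q[1]+np.cos(t)*a[0]/1e3+np.sin(t)*a[1]/1e3-b[1]) for a,b in L])
r=least_squares(f,[.47,-.02,.09]);print(r.x,(1e3*r.fun.reshape(-1,2)).round(1).tolist())
json.dump(dict(th=r.x[2],O=[r.x[0],r.x[1],0]),open("rack.json","w"))
i=cv2.imread("pics/scene0.png")[165:255,310:470];j=cv2.imread("pics/top0.png")[155:245,295:455]
cv2.imwrite("pics/crop.png",cv2.resize(np.vstack([i,j]),None,fx=3.3,fy=3.3,interpolation=cv2.INTER_CUBIC))
E
python3 -c "
from h import *
plan(-150,0,150)"
```

```text
[ 0.46951334 -0.02139711  0.08531973] [[-0.9, -0.8], [0.6, -1.0], [0.8, -1.8], [-0.2, -1.2], [1.6, -3.7], [0.7, 0.3], [-1.4, -0.2], [0.2, 4.3], [-0.8, -2.4], [0.6, 4.0], [0.1, 2.7], [-1.3, -0.4]]
t 1.4 tcp rack mm [-659.   255.9  231.4] F rack [ 0.1 -0.3 -0.5] w 0.0853 yawerr 1.2487
shift cm [ 40.39 -40.18   8.13] turn -1.249 tool z [ 0. -0. -1.]
```

View pics/crop.png

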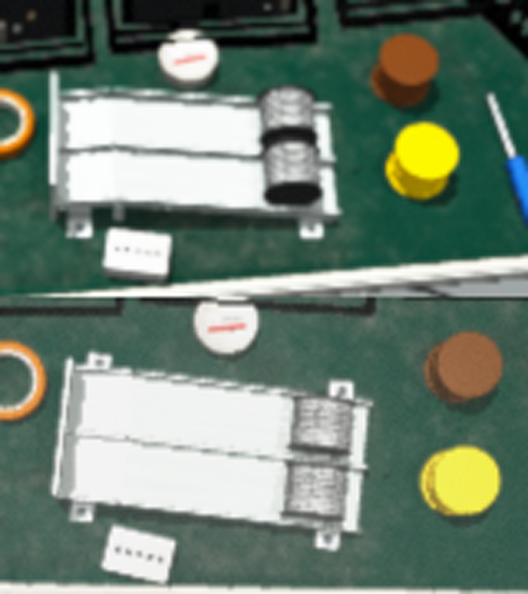

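The crop confirms it. The two black-flanged spools with light winding lie in the channels, and the yellow and brown ones stand on the bench to the right. Both channels can be pushed at once with the fingers about 46 mm apart, one fingertip centred in each.

Request:
carry_out([
  [[3.4, -3.4, 0, -0.14], [6.8, -6.8, 0, -0.28], [10.2, -10.2, 0, -0.42], [13.6, -13.6, 0, -0.56], [17, -17, 0, -0.7]],
], claw=0.46)

```text
t: 1.9
tcp_pos: [0.2846, -0.4493, 0.2316]
tool_rot: [2.798, 1.426, -0.0]
contact_force: [1.4, 0.7, 0.1]
width: 0.0457
gripper_force: 0.0
```

```bash
python3 -c "
from h import *
plan(-155,0,150)"
```

```text
t 1.9 tcp rack mm [-442.2  147.8  231.6] F rack [ 0.8 -1.3  0.1] w 0.0457 yawerr 0.5431
shift cm [32.23 -2.19  8.14] turn -0.543 tool z [ 0.    -0.001 -1.   ]
```

Request:
carry_out([
  [[4.8, -0.3, 0, -0.11], [9.6, -0.6, 0, -0.22], [14.4, -1, 0, -0.33], [19.2, -1.3, 0.5, -0.44], [24, -1.6, 1, -0.54]],
])

```text
t: 2.4
tcp_pos: [0.4139, -0.2467, 0.2218]
tool_rot: [2.318, 2.118, 0.0]
contact_force: [0.7, -0.4, -0.6]
width: 0.0457
gripper_force: 0.0
```

```bash
python3 -c "
from h import *
plan(-155,0,120)"
```

```text
t 2.4 tcp rack mm [-229.2   36.2  221.8] F rack [-0.4 -0.7 -0.6] w 0.0457 yawerr 0.0048
shift cm [ 7.45  3.57 10.18] turn -0.005 tool z [ 0.001 -0.001 -1.   ]
```

Request:
carry_out([
  [[2.5, 1.2, 2.5, 0], [5, 2.4, 5, 0], [7.4, 3.6, 8, 0], [7.4, 3.6, 11, 0], [7.4, 3.6, 13, 0]],
])

```text
t: 2.9
tcp_pos: [0.4556, -0.1767, 0.0897]
tool_rot: [-2.32, -2.116, 0.001]
contact_force: [0.3, -0.5, -0.2]
width: 0.046
gripper_force: 0.0
```

Run:
```python
from h import *
plan(-155,0,38)
s,M,p=where();c=vision.camera("wrist");cv2.imwrite("pics/w1.png",c["img"][:,:,::-1])
T=np.array(c["T_tool_cam"])
for n in("rack_bar","spool_near_center","spool_far_center","rack_crest"):
    for d in pinpoint("wrist",n)[:3]:
        q=T[:3,:3]@d["point"]+T[:3,3];print(n,round(d["score"],2),(1e3*rk(p+M@q)).round(1))
```

```text
t 2.9 tcp rack mm [-155.9    0.6   89.7] F rack [-0.5 -0.4 -0.2] w 0.046 yawerr 0.0064
shift cm [0.09 0.07 5.17] turn -0.006 tool z [-0.001  0.001 -1.   ]
t 2.9 tcp rack mm [-155.9    0.6   89.7] F rack [-0.5 -0.4 -0.2] w 0.046 yawerr 0.0064
rack_bar 0.72 [-1.19e+02  1.00e-01  2.33e+01]
spool_near_center 0.91 [-99.1  29.8  44. ]
spool_far_center 0.86 [-236.3    6.5   23.5]
spool_far_center 0.79 [-104.3  -33.1   46.7]
spool_far_center 0.29 [-98.8  30.4  45.9]
```

View pics/w1.png

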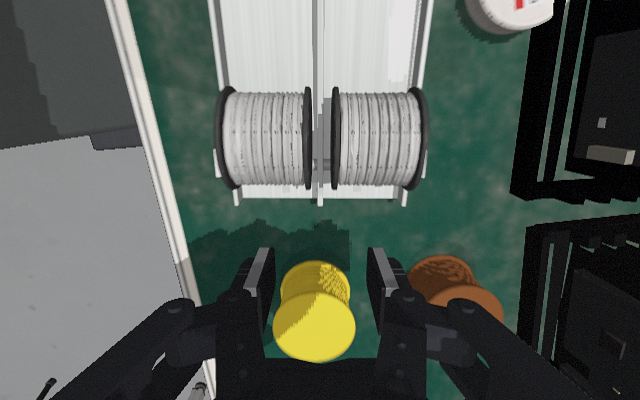

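The wrist view shows the spools at (265,138) and (378,138), the divider at column 322, and the finger pads at columns 262 and 380. The fingers are lined up with the winding of each spool, so I'll go down behind them.

Request:
carry_out([
  [[0, 0, 1.5, 0], [0, 0, 3, 0], [0, 0, 4.4, 0], [0, 0, 5.5, 0], [0, 0, 5.5, 0]],
])

```text
t: 3.65
tcp_pos: [0.4552, -0.1779, 0.0355]
tool_rot: [-2.322, -2.113, 0.001]
contact_force: [0.0, 0.1, 0.2]
width: 0.0461
gripper_force: 0.0
```

Request:
carry_out([
  [[0.5, 0.05, 0, 0], [1, 0.05, 0, 0], [1.4, 0.05, 0, 0], [1.8, 0.05, 0, 0], [2.2, 0.05, -0.05, 0]],
])

```text
t: 4.15
tcp_pos: [0.4588, -0.1563, 0.0373]
tool_rot: [2.322, 2.113, -0.0]
contact_force: [-0.2, -3.6, 1.9]
width: 0.0459
gripper_force: 1.8
```

Run:
```python
from h import *
where()
c=vision.camera("scene")
for n in("spool_near_center","spool_far_center"):
    print(n,[(a,(1e3*rk(b)).round(1).tolist()) for a,b,_ in world("scene",n,c)])
```

```text
t 4.15 tcp rack mm [-135.4   -0.9   37.3] F rack [-3.6 -0.1  1.9] w 0.0459 yawerr 0.0089
spool_near_center [(0.59, [-93.8, 29.4, 47.2])]
spool_far_center [(0.56, [-94.0, -34.3, 48.8]), (0.56, [-235.2, 8.6, 24.9]), (0.49, [-228.3, -98.2, 28.0])]
```

Request:
carry_out([
  [[0.8, 0, -0.11, 0], [1.6, 0, -0.22, 0], [2.4, 0, -0.34, 0], [3.2, 0, -0.45, 0], [4, 0, -0.56, 0]],
])

```text
t: 4.8
tcp_pos: [0.4633, -0.1231, 0.0441]
tool_rot: [2.322, 2.104, -0.007]
contact_force: [-1.3, -20.1, 13.0]
width: 0.046
gripper_force: 10.2
```

Request:
carry_out([
  [[0.8, 0, -0.11, 0], [1.6, 0, -0.22, 0], [2.4, 0, -0.34, 0], [3.2, 0, -0.45, 0], [4, 0, -0.56, 0]],
])

```text
t: 5.3
tcp_pos: [0.4696, -0.0856, 0.0509]
tool_rot: [2.321, 2.098, -0.005]
contact_force: [1.6, -22.1, 17.1]
width: 0.0464
gripper_force: 11.2
```

Run:
```python
from h import *
where()
for cam in("scene","top"):
  c=vision.camera(cam)
  for n in("spool_near_center","spool_far_center"):
    print(n,[(a,(1e3*rk(b)).round(1).tolist()) for a,b,_ in world(cam,n,c)])
```

```text
t 5.3 tcp rack mm [-64.   -5.5  50.9] F rack [-21.9  -3.5  17.1] w 0.0464 yawerr 0.0153
spool_near_center [(0.9, [-24.3, 26.8, 52.6])]
spool_far_center [(0.74, [-225.9, -98.2, 22.6]), (0.61, [-22.5, -31.4, 57.4]), (0.5, [-239.4, 8.0, 26.1])]
spool_near_center [(0.64, [-26.3, 30.0, 58.0])]
spool_far_center [(0.92, [-233.1, -96.5, 23.5]), (0.73, [-23.1, -33.2, 57.4]), (0.48, [-235.3, 5.3, 26.4])]
```

Request:
carry_out([
  [[0.8, -0.1, -0.11, 0], [1.6, -0.2, -0.22, 0], [2.4, -0.3, -0.34, -0.01], [3.2, -0.4, -0.45, -0.01], [4, -0.5, -0.56, -0.01]],
])

```text
t: 6.1
tcp_pos: [0.467, -0.043, 0.0557]
tool_rot: [2.313, 2.112, -0.004]
contact_force: [0.3, -9.0, 7.1]
width: 0.0463
gripper_force: 5.0
```

Request:
carry_out([
  [[0.7, 0, -0.1, 0], [1.4, 0, -0.2, 0], [2.1, 0, -0.3, 0], [2.8, 0, -0.4, 0], [3.5, 0, -0.5, 0]],
])

```text
t: 6.6
tcp_pos: [0.4665, -0.0078, 0.0592]
tool_rot: [2.315, 2.117, -0.014]
contact_force: [-2.7, -19.5, 16.0]
width: 0.0462
gripper_force: 10.5
```

Run:
```python
from h import *
where()
for cam in("scene","top"):
  c=vision.camera(cam)
  for n in("spool_near_center","spool_far_center"):
    print(n,[(a,(1e3*rk(b)).round(1).tolist()) for a,b,_ in world(cam,n,c)])
```

```text
t 6.6 tcp rack mm [13.3  4.2 59.2] F rack [-19.6   1.   16. ] w 0.0462 yawerr 0.0039
spool_near_center [(0.89, [56.6, 34.5, 66.4])]
spool_far_center [(0.59, [55.6, -32.9, 69.1])]
spool_near_center [(0.67, [52.2, 31.0, 71.0]), (0.59, [100.2, 29.3, 67.1])]
spool_far_center [(0.91, [-237.2, 5.1, 27.5]), (0.8, [-229.0, -98.7, 23.6]), (0.69, [52.5, -29.4, 69.7])]
```

Request:
carry_out([
  [[0.5, 0.1, -0.07, 0], [1, 0.2, -0.14, 0], [1.4, 0.3, -0.2, 0], [1.8, 0.3, -0.2, 0], [2.2, 0.3, -0.2, 0]],
])

```text
t: 7.4
tcp_pos: [0.471, 0.0099, 0.0616]
tool_rot: [2.317, 2.111, -0.022]
contact_force: [-4.5, -17.5, 12.7]
width: 0.046
gripper_force: 8.5
```

Run:
```python
from h import *
where()
for cam in("scene","top"):
  c=vision.camera(cam)
  for n in("spool_near_center","spool_far_center"):
    print(n,[(a,(1e3*rk(b)).round(1).tolist()) for a,b,_ in world(cam,n,c)])
```

```text
t 7.4 tcp rack mm [31.4  1.2 61.6] F rack [-17.8   3.   12.7] w 0.046 yawerr 0.0076
spool_near_center [(0.77, [71.1, 27.2, 67.5])]
spool_far_center [(0.5, [71.4, -34.2, 66.5])]
spool_near_center [(0.54, [80.7, 32.8, 70.3])]
spool_far_center [(0.74, [-235.5, 4.4, 27.8]), (0.64, [-229.6, -98.1, 22.4]), (0.54, [80.9, -32.2, 69.3]), (0.33, [50.6, 101.7, -0.3])]
```

Right at the crest. I'll push on slowly.

Request:
carry_out([
  [[0.4, 0, 0, 0], [0.8, 0, 0, 0], [1.2, 0, 0, 0], [1.5, 0, 0, 0], [1.8, 0, 0, 0]],
])

```text
t: 8.2
tcp_pos: [0.4737, 0.0379, 0.0605]
tool_rot: [2.312, 2.126, -0.003]
contact_force: [0.4, -7.4, 1.4]
width: 0.0461
gripper_force: 3.4
```

Run:
```python
from h import *
where()
for cam in("scene","top"):
  c=vision.camera(cam)
  for n in("spool_near_center","spool_far_center"):
    print(n,[(a,(1e3*rk(b)).round(1).tolist()) for a,b,_ in world(cam,n,c)])
```

```text
t 8.2 tcp rack mm [59.4  0.8 60.5] F rack [-7.3 -1.   1.4] w 0.0461 yawerr -0.0015
spool_near_center [(0.62, [98.0, 29.8, 61.5])]
spool_far_center [(0.57, [99.4, -37.1, 65.5])]
spool_near_center [(0.76, [97.3, 32.7, 67.3])]
spool_far_center [(0.8, [-232.7, -98.7, 23.9]), (0.58, [-239.4, 3.6, 25.5])]
```

Both spools are at the stop. Now I'll back off downhill, then lift.

Request:
carry_out([
  [[-0.4, 0, 0, 0], [-1, 0, 0, 0], [-2, 0, 0, 0], [-3, 0, -0.2, 0], [-4, 0, -1, 0]],
])

```text
t: 9.0
tcp_pos: [0.4699, -0.0026, 0.0702]
tool_rot: [-2.312, -2.125, 0.002]
contact_force: [0.2, 1.4, -0.3]
width: 0.046
gripper_force: 0.0
```

Request:
carry_out([
  [[-0.5, 0, -3, 0], [-1, 0, -7, 0], [-1, 0, -11, 0], [-1, 0, -14, 0], [-1, 0, -14, 0]],
])

```text
t: 9.5
tcp_pos: [0.4725, -0.012, 0.2149]
tool_rot: [2.309, 2.12, 0.01]
contact_force: [0.1, 0.2, 0.2]
width: 0.046
gripper_force: 0.0
```

Run:
```python
from h import *
s,M,p=where()
for cam in("scene","top"):
  c=vision.camera(cam)
  for n in("spool_near_center","spool_far_center","alu_block","probe_tin","tape_amber"):
    print(n,[(a,(1e3*rk(b)).round(1).tolist()) for a,b,_ in world(cam,n,c)])
s,M,p=where()
c=vision.camera("wrist");cv2.imwrite("pics/w2.png",c["img"][:,:,::-1])
T=np.array(c["T_tool_cam"])
for n in("rack_home_near","rack_home_far","spool_near_center","spool_far_center"):
    for d in pinpoint("wrist",n)[:3]:
        q=T[:3,:3]@d["point"]+T[:3,3];print(n,round(d["score"],2),(1e3*rk(p+M@q)).round(1))
```

```text
t 9.5 tcp rack mm [  9.6  -2.2 214.9] F rack [ 0.2 -0.1  0.2] w 0.046 yawerr 0.0001
spool_near_center [(0.54, [98.7, 29.5, 62.5])]
spool_far_center [(0.68, [101.5, -35.6, 66.3]), (0.62, [-228.8, -98.7, 25.3])]
alu_block [(0.51, [53.1, 105.5, 2.4])]
probe_tin [(0.44, [-7.3, -126.7, 5.9])]
tape_amber [(0.77, [192.8, -43.9, 1.1]), (0.26, [71.6, -4.5, 41.9])]
spool_near_center [(0.6, [94.2, 34.8, 69.0])]
spool_far_center [(0.83, [100.0, -34.3, 67.0]), (0.68, [-237.7, 3.8, 27.3]), (0.57, [-233.9, -99.4, 24.9])]
alu_block [(0.72, [50.6, 101.5, 2.3]), (0.64, [98.3, -36.0, 62.5])]
probe_tin [(0.53, [-10.1, -120.4, 5.4]), (0.35, [575.9, 122.5, -5.0])]
tape_amber [(0.71, [185.7, -46.6, 1.4]), (0.35, [-1.7, 0.2, -0.5]), (0.28, [434.4, -34.0, -0.6])]
t 10.1 tcp rack mm [ 10.    0.7 210.2] F rack [ 0.2  0.3 -0.7] w 0.0462 yawerr -0.0016
spool_near_center 0.58 [101.1  30.6  64. ]
spool_far_center 0.94 [ 95.9 -38.8  64.8]
spool_far_center 0.84 [-237.     9.    21.3]
```

View pics/w2.png

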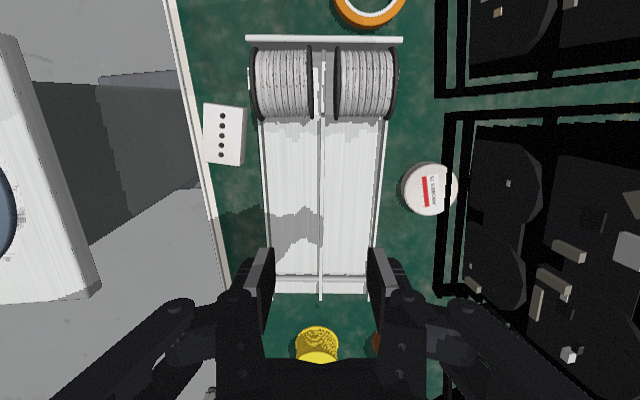

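The wrist view shows both spools against the stop plate, at (282,83) and (365,83), square in their channels. The bystanders have not moved.

```bash
python3 -c "
from h import *
print(order.hand_in())"
```

```text
the job is handed in; nothing more can be done
None
```

I pushed both spools over the crest together, one fingertip in each channel; they rested against the stop plate after I backed off, and I handed the job in (no verdict was returned).

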